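# Gauge a board against a flip stop on a saw fence

## Robot

A 6-joint arm with a two-finger parallel gripper is mounted at the origin on the work surface. World frame = base frame: x ahead of the robot, y to its left, z up, the work surface at z = 0. Lengths are in m, angles in degrees, forces in N, time in s.
With the tool pointing down it reaches from about 0.4 to 0.825 m from the base axis. Payload 7 kg.
Tool frame: the origin (TCP) lies midway between the tips of the shut fingers; the grasp point (between the pads) lies 19 mm behind it; z points along the fingers, y is the direction in which the jaws open and shut (so a half turn about z gives the same grasp; the last joint's range is limited). The gripper opens to 88 mm and grips with 3 to 60 N. Pads are 19 mm wide; open, the fingers measure 130 mm over their backs; the gripper's body (78 mm by 193 mm) begins 47 mm behind the grasp point.
Start: joints at [-59.983, 20.546, 0.682, 0, -70.136, -16.507], TCP at [0.158, -0.656, 0.227] pointing down, gripper open.
Joint ranges: [-176.03, 176.03], [-82.01, 121.73], [-58.28, 71.71], [-173.87, 95.51], [-174.79, -0.11], [-173.66, 173.66]. Speed limits (degrees/s): [136.94, 136.94, 172.46, 180, 180, 180].

## Interface

Orientations are given as a 3x3 rotation matrix whose columns are the frame's x, y, z axes.
In Python, from rig import robot gives the robot as it stands. Calls block until the motion is done:
- robot.goto(position, orientation): joint-space move of the TCP to a pose.
- robot.servo_line(position, ori=None, speed=0.15): straight line of the TCP; ori=None keeps the orientation; speed is the mean speed in m/s.
- robot.movej(angles): joint-space move.
- robot.move_gripper(opening): opening from 0.0 (shut) to 1.0 (fully open); the grip force is fixed at half the most; returns when the fingers have stopped.
- robot.dwell(seconds).
- robot.ik(position, orientation): joint angles nearest the present ones, or None.
- robot.grab_frame(name): name is "scene" or "top"; returns (picture, depth): 400x640x3 uint8, red, green, blue; 400x640 float32, m along the optical axis (not along the pixel's ray), 0 where there is no reading.
- robot.camera_info(name): a dict with "vfov" (degrees; the focal length in pixels is half the picture's height over the tangent of half this angle, whatever the lens; pixels are square), "cx", "cy" (the principal point, pixels), "k1" (the pictures are not rectified: a ray, as slopes to the right and down, at radius r is drawn at 1 + k1 r^2 times it, then the intrinsics apply), "view" (4x4, takes a point from world to camera coordinates). Camera axes: x right, y down, z forward; pixel columns grow to the right and rows downward; lengths in m; the calibration is good to about 2 mm. A picture is of the moment at which its call begins. camera_info takes no time and is no camera call.
A pose or a line that the arm cannot do raises robot.Unreachable and nothing moves.
- robot.job_done(): hands the job in, once; it reports no verdict.
Readings, each from a call of its own:
- robot.read_t(): time.
- robot.read_qpos(): joint angles.
- robot.read_qvel(): joint speeds.
- robot.read_effort(): joint torques, N m.
- robot.read_position(): TCP position.
- robot.read_tcp_rot(): TCP orientation.
- robot.read_force(): force on the tool from outside, world axes, zero at the start.
- robot.read_ft_torque(): the same for the moment, N m.
- robot.read_grip_width(): opening from 0.0 (shut) to 1.0 (fully open).
Only numpy, scipy, OpenCV 4.12 (cv2) and the standard library are available. Lean on these libraries where they do the work, as an engineer would, in place of code of your own. Each camera call takes 0.05 s, during which the arm holds its last target. There are 200 camera calls.

## Task

Set the board up for its cut: flip the red-handled stop right down in front of the fence, bring the board flat against the fence and slide it along until its end is held firmly against the lowered stop for a moment, without ramming the stop. Then flip the red stop back up over the fence so that it cannot trap the cut piece, leaving the board exactly where it was gauged, flush with the fence. Leave the blue stop up and the other things on the bench where they are.

Things in the scene. Friction and masses are not known exactly. Their poses are not given: they have to be found in the camera images.
- station: Cross-cut station fixed to the bench: brown plywood base (x -150 to +100 mm, y -330 to +370 mm, top 18 mm above the bench) and on it an aluminium fence along its whole length, front face at x = 0, 20 mm thick, fence top 58 mm above the bench. Origin: at bench height in the plane of the fence's front face. x level, from the robot's side through the fence to the back; y along the fence; z up.
- saw_kerf (a point): Kerf line of the hand mitre saw at the fence's foot, on the base; axes as the station's. The saw stays as it is; it crosses over the board in the plane y = 0: blade 76 to 126 mm above the bench, x -170 to +330 mm; red handle x -200 to -135 mm, up to 165 mm; two guide columns 56 mm wide in y at x = -128 and +85 mm, up to 170 mm. The board passes below the blade.
- board_center (a point): Centre (half-way up) of the loose pine board: 60 mm wide (x), 360 mm long (y), 20 mm thick, 0.15 to 0.31 kg. It lies flat on the station's base, 8 to 50 mm off the fence, up to 0.05 rad askew, its -y end short of both stops. Too near the fence to grip across: push it by its front edge and its +y end. Flat on the fence its centre is 30 mm in front of the fence face.
- board_end (a point): Middle of the board's -y end face, half-way up, 180 mm from the centre: the end to butt on the stop. Axes as the board's: y runs along it towards the other end, 360 mm away.
- red_stop: Carriage of the red-handled flip stop, clamped on the fence top. Origin: at fence-top height, in the planes of the fence's front face (x) and of the gauge face (y = 0, where the board's end belongs). Axes as the station's. Carriage x -2 to +24, y -54 to +10 mm; black clamp knob 25 mm across at y = -40, 28 mm high. Hinge axis along y at x = +10, z = +16 mm; steel arm 16 mm wide, y -16 to 0.
- red_arm (a joint): Angle of the red stop's arm, rad: 0 = right down on its rest, arm level towards the front, leaf in front of the fence; it grows as the arm is flipped up; 1.57 = straight up; 2.8 = all the way back behind the fence. Below 0.05 is down, above 1.9 is up. Starts at 2.2 to 2.75. The hinge has friction (0.07 N m, about 1 to 2 N at the grip), so the arm stays where it is left.
- red_leaf (a point): Middle of the gauge face of the red stop's leaf, low on the leaf. Rigid steel, 36 x 16 mm; lowered, it stands 4 to 40 mm in front of the fence, 22 to 74 mm above the bench. Seat the board with a steady push held half a second: 7 to 12 N on the leaf is good, under 5 N is not seated, over 16 N is ramming and spoils its setting. A push 1 mm too far adds some 7 N or more.
- red_grip (a point): Centre of the red cross grip at the tip of the red arm: a cylinder 18 mm thick, 28 mm long along y; jaws can pinch it from above over its two ends, and it can turn in the pinch as the arm swings. It circles the hinge axis at 72 mm: at angle a it lies at x = 10 - 72 cos a, y = -8, z = 16 + 72 sin a mm from the red stop's origin.
- blue_stop: Carriage of the blue-handled flip stop, of the same make, elsewhere on the fence, 105 to 155 mm from the red one on either side. Not used now. The board passes below its raised arm if the red stop is the farther one.
- blue_arm (a joint): Angle of the blue stop's arm, as for the red one; starts up at 2.3 to 2.75 and must stay up (above 1.9).
- pencil: Flat red carpenter's pencil, 12 x 165 x 8 mm, loose on the front strip of the station's base. Origin under its centre.
- offcut: Pine offcut, 30 x 90 x 20 mm, loose behind the fence. Origin under its centre.
- tape: Yellow tape measure, 80 x 40 x 70 mm, loose on the bench. Origin under its centre.
- square: Steel combination square, stock 22 x 110 x 24 mm and ruler 200 mm long, loose on the bench. Origin on the bench near its middle.
- screwdriver: Screwdriver, about 200 mm long, lying behind the station. Origin under its middle.
- glue: White glue bottle, 60 mm across, 170 mm high, standing behind the station. Origin under its centre.
- screws: Jar of screws, 72 mm across, 85 mm high, standing behind the station. Origin under its centre.

How it is judged (in metres and radians):
On the way, in this order (a step that is already met when the one before it is completed fails the run):
1. the red stop is flipped right down (value of joint red_arm below 0.05 rad), for 0.2 s.
2. the board is seated: flat on the fence and its end pressed on the lowered red stop with more than 5 N for 0.3 s (value of joint red_arm below 0.06 rad and contact force between board and red_stop above 5 N and x of board_center in the frame of station between -0.0325 and -0.0275 m and angle between the x axis of board_center and the x axis of station, either way round below 0.015 rad), for 0.3 s.
3. the red stop is flipped back up (value of joint red_arm above 1.9 rad), for 0.2 s.
At the end, for the whole second after the job is handed in: Red and blue stops both up (above 1.9 rad); the board lies at rest and flat on the base, flush on the fence (within 2.5 mm and 0.015 rad), its end within 2.5 mm of the red stop's gauge plane (value of joint each of red_arm, blue_arm above 1.9 rad and x of board_center in the frame of station between -0.0325 and -0.0275 m and angle between the x axis of board_center and the x axis of station, either way round below 0.015 rad and y of board_end in the frame of red_stop between -0.0025 and 0.0025 m and height (world z) of board_center below 0.031 m and linear speed of board below 0.01 m/s); the robot touches nothing.
It fails at once if the board rams the red stop (more than 16 N) (contact force between board and red_stop above 16 N).
It fails at once if the blue stop is flipped (value of joint blue_arm below 1.9 rad).
It fails at once if one of the loose things around (pencil, offcut, tape measure, square, screwdriver, glue bottle, screw jar) is moved by more than 20 mm (distance of any of pencil, offcut, tape, square, screwdriver, glue, screws from where it was at the start of the episode above 0.02 m).
It also fails if it takes over 72 s, if anything falls off the work surface, if the arm or the gripper's body presses on something with over 40 N, if the wrist force passes 120 N, or if a joint passes its speed limit or range.

## Working session

There is one attempt and no reset: what is moved stays moved. The work goes in short steps, each a Python script; the robot and the scene stay as the last script left them, time stands still between calls to the robot, and variables do not carry over. Pictures are saved under pics/ and viewed, about 8 in all and at most 12, crops included, and the job is handed in when it is done.

```bash
ls; mkdir -p pics
cat > h.py <<'E'
import numpy as np, cv2
from rig import robot
def ray(name,u,v):
    c=robot.camera_info(name); f=200/np.tan(np.radians(c["vfov"])/2)
    xd,yd=(u-c["cx"])/f,(v-c["cy"])/f
    rd=np.hypot(xd,yd); r=rd
    for _ in range(30): r=rd/(1+c["k1"]*r*r)
    s=r/rd if rd>0 else 1
    V=np.array(c["view"]); R,t=V[:3,:3],V[:3,3]
    return -R.T@t, R.T@np.array([xd*s,yd*s,1.])
def onplane(name,u,v,z):
    o,d=ray(name,u,v); return o+d*(z-o[2])/d[2]
def withdepth(name,u,v,dep):
    o,d=ray(name,u,v); return o+d*dep
def proj(name,p):
    c=robot.camera_info(name); f=200/np.tan(np.radians(c["vfov"])/2)
    V=np.array(c["view"]); q=V[:3,:3]@np.asarray(p)+V[:3,3]; x,y=q[0]/q[2],q[1]/q[2]
    k=1+c["k1"]*(x*x+y*y); return np.array([c["cx"]+f*x*k,c["cy"]+f*y*k])
def cloud(name,D):
    c=robot.camera_info(name); f=200/np.tan(np.radians(c["vfov"])/2)
    v,u=np.mgrid[0:400,0:640]
    K=np.array([[f,0,c["cx"]],[0,f,c["cy"]],[0,0,1.]])
    xd,yd=(u-c["cx"])/f,(v-c["cy"])/f; rd=np.hypot(xd,yd); r=rd.copy()
    for _ in range(30): r=rd/(1+c["k1"]*r*r)
    s=np.where(rd>0,r/np.maximum(rd,1e-9),1)
    V=np.array(c["view"]); P=np.dstack([xd*s,yd*s,np.ones_like(s)])*D[...,None]
    return (P-V[:3,3])@V[:3,:3]
def save(name,fn,crop=None,k=1):
    I,D=robot.grab_frame(name); J=I if crop is None else I[crop[1]:crop[3],crop[0]:crop[2]]
    cv2.imwrite('pics/'+fn,cv2.resize(J[...,::-1],None,fx=k,fy=k)); return I,D
E
python3 - <<'E'
from h import *
for n in("scene","top"):
    I,D=save(n,n+'0.png',k=1.25); np.savez(n+'0.npz',I=I,D=D)
    c=robot.camera_info(n); print(n,c["vfov"],c["cx"],c["cy"],c["k1"],ray(n,320,200),(D==0).mean())
E
```

```text
pics
scene 48.17776224642785 313.42001301054995 200.71016962208205 -0.03564338584732006 (array([1.69534579, 0.35378771, 0.79301675]), array([-0.82972484, -0.21748799, -0.51427089])) 0.04701953125
top 50.60748903747527 323.1716627706396 196.20690411165555 -0.04182931606436905 (array([0.33853169, 0.02650591, 1.28518308]), array([ 0.1971781 ,  0.02867484, -0.98001794])) 0.0038984375
```

View pics/scene0.png

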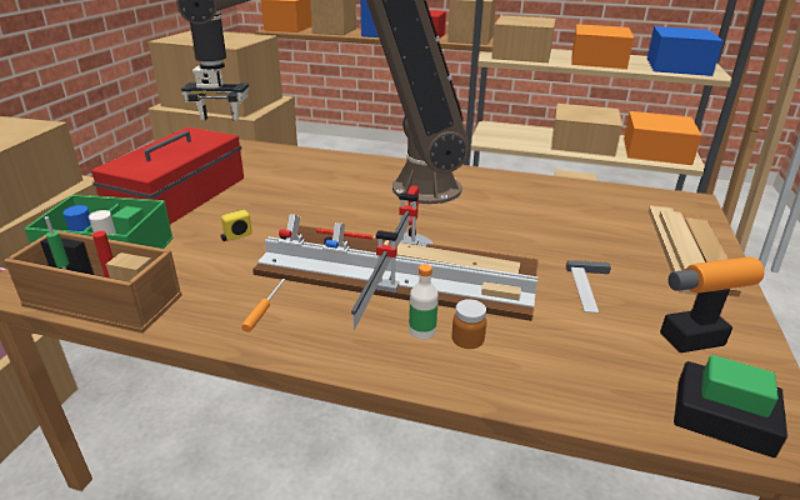

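View pics/top0.png

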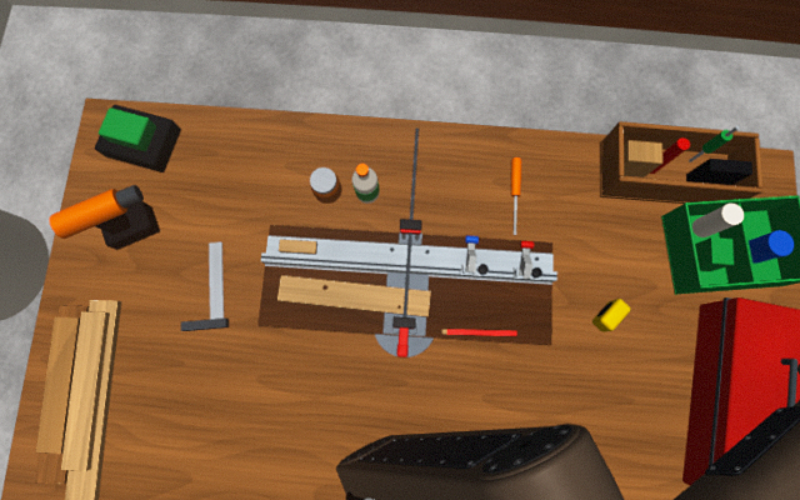

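The top view (800x500 rendering) shows the fence running across with +y to the left. The red stop is at about (528,258), with blue inboard of it at (472,255). The board is at about (355,297), skewed, the saw is at about (405,290), and the pencil is at (480,333). Next I'll measure.

```bash
cat > m.py <<'E'
from h import *
z=np.load('top0.npz'); I,D=z['I'],z['D']; P=cloud('top',D); v,u=np.mgrid[0:400,0:640]
roi=(u>195)&(u<455)&(v>165)&(v<285)
H=cv2.cvtColor(I,cv2.COLOR_RGB2HSV); h,s,val=[H[...,i].astype(int) for i in range(3)]
def rect(m,zz,nm):
    m=cv2.morphologyEx(m.astype(np.uint8),cv2.MORPH_OPEN,np.ones((3,3)))
    n,L,st,_=cv2.connectedComponentsWithStats(m); i=1+np.argmax(st[1:,4]); vv,uu=np.where(L==i)
    Q=np.array([onplane('top',a,b,zz)[:2] for a,b in zip(uu,vv)]); r=cv2.minAreaRect((Q*1000).astype(np.float32))
    print(nm,len(uu),'rect',np.round(r[0],1),np.round(r[1],1),round(r[2],2),'medz',np.median(P[L==i][:,2])); return Q,r
# fence top
al=roi&(s<60)&(val>110)
rect(al,.058,'alu')
bd=roi&(h>10)&(h<25)&(s>60)&(val>150)&(v>215)
Q,r=rect(bd,.038,'board'); print(np.round(cv2.boxPoints(r),1))
red=roi&((h<6)|(h>174))&(s>170)&(val>110)
blue=roi&(h>105)&(h<125)&(s>150)&(val>90)
for nm,m in(('red',red),('blue',blue)):
    n,L,st,c=cv2.connectedComponentsWithStats(m.astype(np.uint8))
    for i in range(1,n):
        if st[i,4]>8: print(nm,st[i],c[i].round(1),'cloud',np.median(P[L==i],0).round(4), 'max z',np.percentile(P[L==i][:,2],95).round(4))
z=np.load('scene0.npz'); I2,D2=z['I'],z['D']; P2=cloud('scene',D2)
H=cv2.cvtColor(I2,cv2.COLOR_RGB2HSV); h,s=[H[...,i].astype(int) for i in range(2)]; v2,u2=np.mgrid[0:400,0:640]
for nm,m in(('sred',((h<6)|(h>174))&(s>170)),('sblue',(h>105)&(h<125)&(s>150))):
    m=m&(u2>190)&(u2<350)&(v2>150)&(v2<230)
    n,L,st,c=cv2.connectedComponentsWithStats(m.astype(np.uint8))
    for i in range(1,n):
        if st[i,4]>8: print(nm,st[i],c[i].round(1),'cloud',np.median(P2[L==i],0).round(4))
cv2.imwrite('pics/c1.png',cv2.resize(I[160:290,195:455,::-1],None,fx=3,fy=3,interpolation=cv2.INTER_CUBIC))
# fence front/rear edge: brightness profile columns
for uu in (225,245,265,350,365): print(uu,[tuple((int(x),int(I[x,uu].mean()),int(s_))) for x,s_ in zip(range(184,226),cv2.cvtColor(I,cv2.COLOR_RGB2HSV)[184:226,uu,1])][::1])
E
python3 m.py
```

```text
alu 2308 rect [ 572.8 -132.6] [346.6  89.1] 87.58 medz 0.024047786742606665Traceback (most recent call last):
  File "m.py", line 14, in <module>
    Q,r=rect(bd,.038,'board'); print(np.round(cv2.boxPoints(r),1))
        ~~~~^^^^^^^^^^^^^^^^^
  File "m.py", line 8, in rect
    Q=np.array([onplane('top',a,b,zz)[:2] for a,b in zip(uu,vv)]); r=cv2.minAreaRect((Q*1000).astype(np.float32))
                ~~~~~~~^^^^^^^^^^^^^^
  File "h.py", line 12, in onplane
    o,d=ray(name,u,v); return o+d*(z-o[2])/d[2]
        ~~~^^^^^^^^^^
  File "h.py", line 4, in ray
    c=robot.camera_info(name); f=200/np.tan(np.radians(c["vfov"])/2)
ValueError: time passes only in moves, steps and waits
```

```bash
sed -i 's/robot\.camera_info(name)/info(name)/; s/^from rig import robot/from rig import robot\nfrom functools import lru_cache\n@lru_cache(None)\ndef info(name): return robot.camera_info(name)/' h.py; python3 m.py
```

```text
alu 2308 rect [ 572.8 -132.6] [346.6  89.1] 87.58 medz 0.024047786742606665
board 2000 rect [472.2 194. ] [299.8  60.3] 88.63 medz 0.038043586226759296
[[438.5  44.9]
 [498.7  43.4]
 [505.9 343.2]
 [445.6 344.6]]
red [320 183  17   4  40] [328.1 184.5] cloud [0.6146 0.0415 0.1329] max z 0.1638
red [417 193  11   6  55] [421.9 195.1] cloud [ 0.6084 -0.2238  0.126 ] max z 0.1298
red [318 262   9  23 169] [322.  273.4] cloud [0.3684 0.0381 0.1641] max z 0.1679
red [358 263  56   6 279] [385.4 265.6] cloud [ 0.4108 -0.1441  0.0251] max z 0.0299
blue [373 189  10   6  51] [377.5 191.2] cloud [ 0.6114 -0.1001  0.1177] max z 0.1206
sred [326 151   9   5  35] [330.3 152.6] cloud [0.3709 0.04   0.1637]
sred [320 160  15  20 112] [327.4 168.3] cloud [0.4179 0.0413 0.1262]
sred [223 183  10   7  52] [227.4 186.4] cloud [ 0.6163 -0.2235  0.1223]
sred [253 183  14   5  44] [259.4 184.7] cloud [ 0.4182 -0.2035  0.0265]
sred [275 186  23   6  73] [286.2 188.1] cloud [ 0.4127 -0.1027  0.0251]
sred [301 195  16  11 108] [308.8 200.2] cloud [0.6323 0.0434 0.1282]
sblue [260 192  11   6  49] [264.8 194
[... 2724 characters left out ...]
, 54, 145), (225, 49, 170)]
365 [(184, 97, 172), (185, 99, 173), (186, 96, 176), (187, 102, 167), (188, 89, 172), (189, 65, 178), (190, 50, 186), (191, 57, 164), (192, 60, 148), (193, 51, 166), (194, 56, 155), (195, 59, 174), (196, 53, 178), (197, 76, 107), (198, 157, 3), (199, 213, 21), (200, 210, 23), (201, 207, 24), (202, 204, 17), (203, 203, 17), (204, 204, 20), (205, 206, 20), (206, 203, 23), (207, 201, 22), (208, 199, 22), (209, 201, 23), (210, 206, 20), (211, 204, 18), (212, 213, 20), (213, 211, 20), (214, 185, 21), (215, 74, 29), (216, 136, 23), (217, 217, 21), (218, 200, 22), (219, 129, 19), (220, 93, 21), (221, 153, 8), (222, 155, 2), (223, 61, 127), (224, 52, 171), (225, 53, 163)]
```

View pics/c1.png

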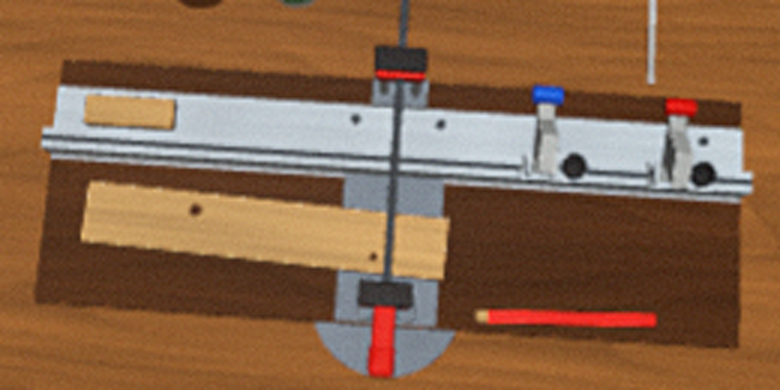

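The crop (3x, origin 195,160) shows the fence with both stops raised. Their grips are at crop (681,105) for red and (548,95) for blue. The board spans crop x from 82 to 447. Next I'll fit the fence edges.

```bash
cat > m2.py <<'E'
from h import *
z=np.load('top0.npz'); I,D=z['I'].astype(float),z['D']; P=cloud('top',D)
for uu in(250,350): print(uu,[(x,int(P[x,uu,2]*1000),int(P[x,uu,0]*1000)) for x in range(201,224)])
g=I.mean(2)
def edge(lo,hi,frac,cols,zz,name):
    # last falling crossing of brightness 100 going down in window around fence line
    pts=[]
    for uu in cols:
        base=213.5+(uu-245)*(221.9-214.6)/105
        c=g[int(base)-3:int(base)+7,uu]; r0=int(base)-3
        k=[i for i in range(len(c)-1) if c[i]>100>=c[i+1]]
        if k: k=k[-1]; pts.append(onplane('top',uu,r0+k+(c[k]-100)/(c[k]-c[k+1]),zz)[:2])
    pts=np.array(pts); a=np.polyfit(pts[:,1],pts[:,0],1); r=pts[:,0]-np.polyval(a,pts[:,1]); ok=abs(r)<.003
    a=np.polyfit(pts[ok,1],pts[ok,0],1); print(name,a,ok.sum(),np.std(r[ok])); return a
edge(0,0,0,[*range(216,308),*range(345,400)],.018,'bottom')
# dark minimum between (front-top edge)
H=cv2.cvtColor(z['I'],cv2.COLOR_RGB2HSV); h,s,val=[H[...,i].astype(int) for i in range(3)]; v,u=np.mgrid[0:400,0:640]
# base outline: dark brown
m=((val<110)&(s>110)&(u>200)&(u<450)&(v>170)&(v<285)).astype(np.uint8)
# ends of the fence: bright columns
for r0 in(206,207,208): print('L',r0,[int(x) for x in g[r0,203:216]])
for r0 in(221,222,223): print('R',r0,[int(x) for x in g[r0,436:452]])
for r0 in(235,245): print('base L',r0,[int(x) for x in g[r0,200:220]])
for r0 in(235,250): print('base R',r0,[int(x) for x in g[r0,434:448]])
E
python3 m2.py
```

```text
250 [(201, 39, 569), (202, 39, 566), (203, 28, 565), (204, 25, 562), (205, 57, 553), (206, 56, 551), (207, 59, 547), (208, 57, 545), (209, 57, 542), (210, 60, 538), (211, 59, 535), (212, 49, 534), (213, 1285, 338), (214, 18, 533), (215, 18, 530), (216, 15, 527), (217, 15, 524), (218, 18, 520), (219, 17, 517), (220, 17, 514), (221, 21, 511), (222, 17, 508), (223, 36, 503)]
350 [(201, 19, 597), (202, 24, 593), (203, 22, 590), (204, 19, 588), (205, 20, 584), (206, 22, 581), (207, 20, 578), (208, 21, 575), (209, 15, 573), (210, 20, 569), (211, 20, 566), (212, 60, 556), (213, 60, 553), (214, 61, 549), (215, 60, 547), (216, 52, 545), (217, 59, 541), (218, 58, 538), (219, 41, 538), (220, 18, 539), (221, 19, 535), (222, 13, 533), (223, 15, 530)]
bottom [-0.01469452  0.53381245] 147 0.00027197729564831184
L 206 [99, 101, 99, 98, 99, 108, 139, 129, 129, 115, 112, 112, 107]
L 207 [103, 96, 101, 99, 95, 132, 206, 206, 209, 188, 184, 186, 183]
L 208 [95, 101, 99, 91, 94, 129, 183, 186, 194, 186, 187, 195, 194]
R 221 [154, 161, 151, 154, 152, 145, 141, 133, 124, 115, 101, 94, 97, 89, 101, 98]
R 222 [216, 217, 222, 217, 217, 220, 217, 206, 203, 173, 107, 88, 91, 91, 94, 97]
R 223 [177, 173, 181, 188, 188, 191, 196, 196, 198, 160, 107, 88, 88, 95, 89, 94]
base L 235 [97, 94, 100, 97, 96, 97, 99, 98, 100, 69, 47, 52, 53, 59, 56, 54, 55, 53, 53, 55]
base L 245 [98, 103, 98, 100, 95, 100, 97, 101, 62, 52, 54, 53, 55, 53, 55, 52, 55, 52, 57, 57]
base R 235 [60, 51, 56, 59, 53, 53, 50, 79, 94, 98, 103, 98, 92, 99]
base R 250 [43, 52, 48, 50, 43, 50, 44, 72, 101, 102, 98, 100, 99, 97]
```

```bash
cat > m3.py <<'E'
from h import *
def tri(a,b):
    (o1,d1),(o2,d2)=ray('top',*a),ray('scene',*b); t=np.linalg.lstsq(np.c_[d1,-d2],o2-o1,rcond=None)[0]
    p,q=o1+t[0]*d1,o2+t[1]*d2; return (p+q)/2*1000,np.linalg.norm(p-q)*1000
for hp in(0,.5): print('red grip',tri((421.9+hp,195.1+hp),(227.4+hp,186.4+hp)),'blue',tri((377.5+hp,191.2+hp),(264.8+hp,194.6+hp)))
print('base ends y at row235', onplane('top',208.9,235,.018),onplane('top',441,235,.018),onplane('top',208.3,245,.018),onplane('top',441,250,.018))
z=np.load('top0.npz'); I=z['I']; H=cv2.cvtColor(I,cv2.COLOR_RGB2HSV); h,s,val=[H[...,i].astype(int) for i in range(3)]; v,u=np.mgrid[0:400,0:640]
m=((u>215)&(u<350)&(v>215)&(v<258)&(h>10)&(h<25)&(s>60)&(val>130)&((u<312)|(u>338)|True))
Q=np.array([onplane('top',a,b,.038)[:2] for b,a in zip(*np.where(m))]); r=cv2.minAreaRect((Q*1000).astype(np.float32)); print('board',r,cv2.boxPoints(r).round(1))
print(robot.read_tcp_rot().round(3),robot.read_t(),robot.read_force())
E
python3 m3.py
```

```text
red grip (array([ 610.53507393, -225.68352396,  118.26203974]), np.float64(1.2456763978378276)) blue (array([ 613.47903598, -101.08325193,  111.61665309]), np.float64(2.2128826679872495))
red grip (array([ 609.20818972, -226.31732035,  116.01603497]), np.float64(1.4667446795868846)) blue (array([ 612.2236129 , -101.52226788,  109.31810064]), np.float64(0.5118996795283707))
base ends y at row235 [0.4593003  0.38901916 0.018     ] [ 0.51533801 -0.30831174  0.018     ] [0.42923341 0.38677256 0.018     ] [ 0.47029258 -0.30946187  0.018     ]
board ((472.0775451660156, 164.08322143554688), (360.58837890625, 61.84263610839844), 88.54995727539062) [[436.6 -15.4]
 [498.4 -16.9]
 [507.6 343.5]
 [445.7 345.1]]
[[-0.972 -0.234 -0.   ]
 [-0.234  0.972  0.001]
 [ 0.     0.001 -1.   ]] 0.1 [-0.00521677 -1.03441098 -0.28111288]
```

```bash
cat >> h.py <<'E'
TH=.0147
X=np.array([1,TH,0.]);Y=np.array([-TH,1,0.])
def down(y):  # tool down, jaws along y
    y=y/np.linalg.norm(y); z=np.array([0,0,-1.]); return np.c_[np.cross(y,z),y,z]
RY=down(Y); RX=down(-X)  # jaws along fence / across fence
E
python3 - <<'E'
from h import *
for R in(RX,down(X)): print(robot.ik([.5,.35,.1],R), robot.ik([.5,.15,.1],R))
g=np.array([.6095,-.2250,.1165])
robot.goto(g+[0,0,.08],RY); robot.move_gripper(.6)
f0=robot.read_force()
robot.servo_line(g-[0,0,.019],speed=.1)
print(robot.read_force()-f0); save('scene','s1.png',(180,110,400,260),3)
robot.move_gripper(0.); print(robot.read_grip_width()*88,robot.read_force()-f0,robot.read_position(),robot.read_t())
E
```

```text
[ 53.30800761  20.69681779 -17.0078688    0.         -52.29531341
 -52.46582031] [ 38.25596722  13.2218351  -28.14974849   0.         -48.62841641
 -37.41377992]
[ 53.30800761  20.69681779 -17.0078688    0.         -52.29531341
 127.53417969] [ 38.25596722  13.2218351  -28.14974849   0.         -48.62841641
 142.58622008]
[ 0.75032956 -0.75767458  0.28860479]
27.65502959320761 [0.3030594  9.68259867 1.73803726] [ 0.60985706 -0.22316859  0.09742224] 4.85
```

View pics/s1.png

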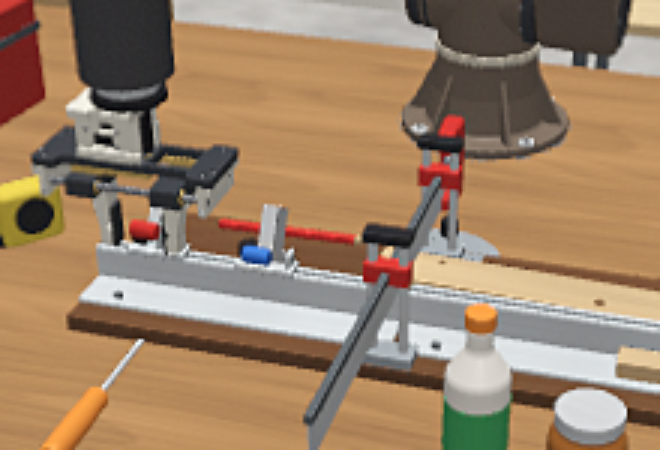

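The fingers straddle the red grip, at crop (145,230), with a width of 27.7 mm, so the grasp is good. Next is the arc to bring the stop down.

```bash
cat >> h.py <<'E'
HX=.5505; HZ=.074; GY=-.2232
def arc(a): # TCP for arm angle a, tool down
    d=-.072*np.cos(a); return np.array([HX+d, GY+(HX+d-.6099)*TH, HZ+.072*np.sin(a)-.019])
E
python3 - <<'E'
from h import *
p=robot.read_position(); a0=np.pi-np.arctan2(p[2]+.019-HZ,p[0]-HX); print('a0',a0,np.hypot(p[2]+.019-HZ,p[0]-HX))
for a in np.linspace(a0,0,13)[1:]:
    robot.servo_line(arc(a),speed=.12); print(round(a,2),robot.read_force().round(1),(robot.read_position()-arc(a)).round(4))
save('scene','s2.png',(180,110,400,260),3); print(robot.read_t(),robot.read_grip_width()*88)
E
```

```text
a0 2.5210717037704806 0.07295825459879618
2.31 [0.7 2.1 1.2] [0.0001 0.0002 0.0003]
2.1 [0.7 2.6 0.7] [-0.0001  0.0002 -0.    ]
1.89 [-0.3  2.2 -0.7] [-0.0002  0.0001 -0.0002]
1.68 [-1.3  2.1 -1.8] [-0.      0.0001 -0.0002]
1.47 [ 1.2  3.  -1.2] [ 0.0003  0.0001 -0.    ]
1.26 [1.3 5.  1. ] [0.0005 0.0001 0.0003]
1.05 [0.9 5.4 2. ] [0.0003 0.0001 0.0003]
0.84 [-0.2  5.8  1.4] [0.     0.0001 0.    ]
0.63 [-0.1  5.8 -0.5] [-0.0001  0.0001 -0.0001]
0.42 [-0.3  6.7 -0.9] [-0.0001  0.0001 -0.0001]
0.21 [-1.1  5.7 -0.9] [-0.0003  0.0001 -0.0001]
0.0 [-1.9  5.6 -1.1] [-0.0006  0.0001 -0.0001]
8.2 27.835424321538113
```

View pics/s2.png

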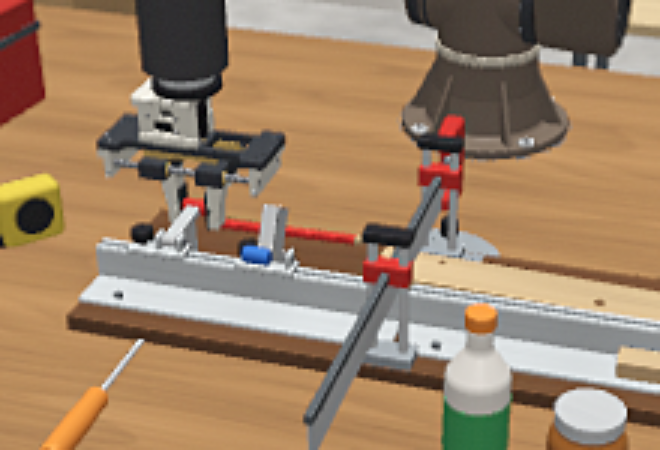

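The grip is now in front of the fence at crop (195,207). No rest force shows yet, so I'll press down until it bottoms.

Run:
```python
from h import *
p=arc(0); f=robot.read_force()
for i in range(8):
    p=p-[0,0,.001]; robot.servo_line(p,speed=.02); robot.dwell(.05); g=robot.read_force(); print(i,g.round(1),robot.read_position().round(4))
    if g[2]-f[2]>7: break
robot.dwell(.3)
I,D=robot.grab_frame('scene'); P=cloud('scene',D); H=cv2.cvtColor(I,cv2.COLOR_RGB2HSV)
m=((H[...,0]<6)|(H[...,0]>174))&(H[...,1]>150)&(P[...,2]>.06)&(abs(P[...,1]+.224)<.03)&(abs(P[...,0]-.49)<.06)
print('grip',m.sum(),np.median(P[m],0),P[m].max(0)); print(robot.read_t())
```

```text
0 [-3.1  6.   0.5] [ 0.4779 -0.2251  0.0544]
1 [-4.5  7.1  1.5] [ 0.4779 -0.2251  0.0535]
2 [-3.6  6.   2.4] [ 0.4779 -0.2251  0.0525]
3 [-3.1  7.1  2.2] [ 0.4779 -0.2251  0.0515]
4 [-4.5  5.3  4.2] [ 0.4779 -0.2251  0.0507]
5 [-6.8  9.1 13.3] [ 0.4779 -0.2251  0.0506]
grip 22 [ 0.48618068 -0.2266343   0.08145178] [ 0.4934153  -0.21033118  0.08779619]
10.35
```

Run:
```python
from h import *
p=robot.read_position(); robot.move_gripper(.6)
robot.servo_line(p+[0,0,.06],speed=.15); robot.servo_line(p+[0,0,.20],speed=.3)
robot.goto([.405,.182,.22],RY); robot.move_gripper(.8)
robot.servo_line([.405,.182,.06],speed=.25); robot.servo_line([.405,.182,.024],speed=.1)
robot.dwell(.1); f0=robot.read_force(); x=.447
robot.servo_line([x,.182,.024],speed=.1); print(robot.read_force()-f0)
for i in range(50):
    x+=.001; robot.servo_line([x,.182,.024],speed=.04); f=robot.read_force()-f0
    if i%4==0 or f[0]<-6: print(round(x,4),f.round(1),robot.read_position()[:2].round(4))
    if f[0]<-9: break
robot.dwell(.2); print((robot.read_force()-f0).round(1),robot.read_position(),robot.read_t())
I,D=save('top','t3.png',(195,160,455,290),3); np.savez('top3.npz',I=I,D=D)
```

```text
[ 0.54662957 -1.06038319 -1.28088392]
0.448 [ 0.9 -0.3 -0.3] [0.4478 0.182 ]
0.452 [-0.9 -1.4  0.4] [0.452  0.1819]
0.456 [ 0.2 -0.3 -1. ] [0.4561 0.182 ]
0.46 [-0.2  0.1 -1.4] [0.4601 0.182 ]
0.464 [-0.1  0.2 -1.1] [0.4641 0.182 ]
0.467 [-10.2   3.5   5.2] [0.4655 0.1818]
[-9.8  3.5  5.8] [0.46541628 0.18178249 0.02384877] 21.4583
```

View pics/t3.png

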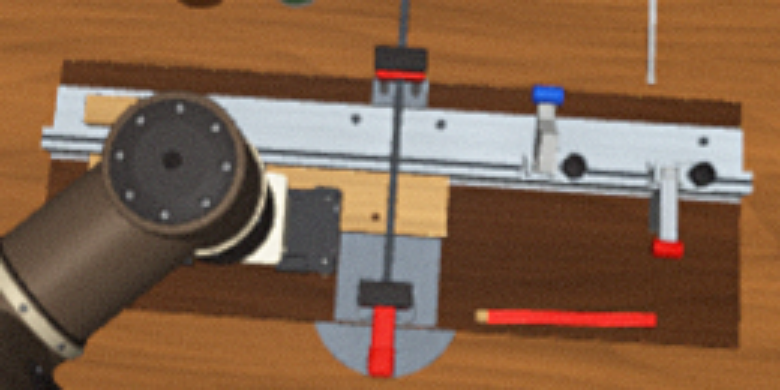

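Red arm is down (crop 668,250), blue is up, and the board lies along the fence. Next I'll push it along from its +y end, stopping short.

```bash
cat >> h.py <<'E'
def P_(xs,y,z=.024): # point at station x offset xs from the fence face, world y
    return np.array([.535-TH*(y-.18)+xs,y,z])
def boardedge(I,u0,u1):
    g=I.astype(float); H=cv2.cvtColor(I,cv2.COLOR_RGB2HSV); out=[]
    for u in range(u0,u1):
        c=g[225:250,u,:].sum(1)-3*g[225:250,u,2]  # yellowness r+g-2b
        k=[i for i in range(len(c)-1) if c[i]>90>=c[i+1]]
        if k: i=k[-1]; out.append(onplane('top',u,225+i+(c[i]-90)/(c[i]-c[i+1]),.038)[:2])
    return np.array(out)
E
python3 - <<'E'
from h import *
p=robot.read_position(); robot.servo_line(p-[.02,0,0],speed=.1); robot.servo_line(p+[-.02,0,.15],speed=.25)
s=P_(-.031,.385); robot.goto(s+[0,0,.12],RX); robot.move_gripper(0); robot.servo_line(s,speed=.2)
robot.dwell(.1); f0=robot.read_force(); print('f0',f0)
y=.362
while y>.34:
    robot.servo_line(P_(-.031,y),speed=.05); f=robot.read_force()-f0
    if f[1]>1.2: break
    y-=.002
print('contact',y,f.round(2))
for y in(.28,.21,.168):
    robot.servo_line(P_(-.031,y),speed=.07); print(y,(robot.read_force()-f0).round(2))
I,D=robot.grab_frame('top'); np.savez('top4.npz',I=I,D=D,f0=f0)
cv2.imwrite('pics/t4.png',cv2.resize(I[160:290,195:455,::-1],None,fx=3,fy=3,interpolation=cv2.INTER_CUBIC))
for r in((335,362),(362,405)):
    e=boardedge(I,*r); print(r,len(e),e[:2],e[-2:]); 
    if len(e)>5: print(np.polyfit(e[:,1],e[:,0],1))
print(robot.read_t())
E
```

```text
f0 [1.03877528 0.11452491 0.78336273]
contact 0.346 [-0.95  2.17 -0.46]
0.28 [-1.3  -0.6  -0.85]
0.21 [-0.31  0.21 -0.92]
0.168 [-0.64  0.77 -1.43]
(335, 362) 27 [[0.47755492 0.00932356]
 [0.477763   0.0063789 ]] [[ 0.47819332 -0.06457844]
 [ 0.47755758 -0.06757428]]
[0.00128986 0.47790659]
(362, 405) 43 [[ 0.47711034 -0.07055757]
 [ 0.47749593 -0.0734885 ]] [[ 0.47800929 -0.19160794]
 [ 0.48014624 -0.19446955]]
[-0.00964011  0.47698892]
31.6
```

View pics/t4.png

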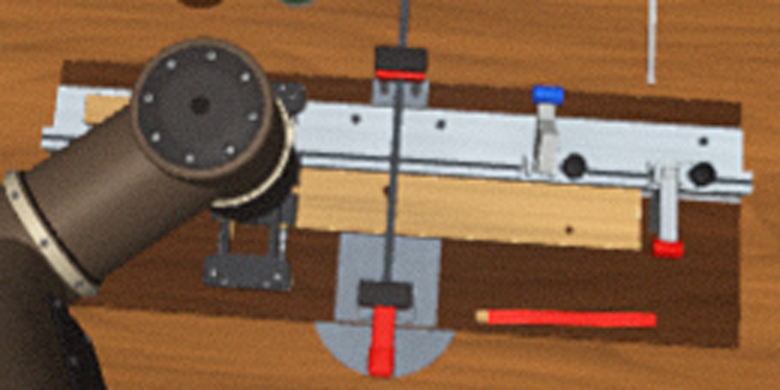

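The board's end is at crop (640,225), short of the lowered leaf. Its -y end stands about 2.5 mm off the fence (edge fit). I'll press it flush near its middle, then seat it with one finger corner so the hand doesn't dictate its angle.

Run:
```python
from h import *
p=robot.read_position(); robot.servo_line(p+[0,.012,0],speed=.1); robot.servo_line(p+[0,.015,.20],speed=.4)
y=-.05; z=.028
robot.goto(P_(-.10,y,.22),RX); robot.servo_line(P_(-.10,y,z),speed=.3); robot.dwell(.1); f0=robot.read_force()
robot.servo_line(P_(-.087,y,z),speed=.06); xs=-.087
while xs<-.072:
    xs+=.001; robot.servo_line(P_(xs,y,z),speed=.05); f=robot.read_force()-f0
    if f[0]<-8: break
print('press',xs,f.round(1),robot.read_position(),robot.read_t())
robot.servo_line(P_(-.10,y,z),speed=.1); 
I,D=robot.grab_frame('top'); np.savez('top5.npz',I=I)
e=boardedge(I,340,405); e=e[(e[:,1]>-.18)]; print(len(e),np.polyfit(e[:,1],e[:,0],1),e[[0,-1]]); print(robot.read_t())
```

```text
press -0.07199999999999998 [-7.6  2.3  5.1] [ 0.46396431 -0.05041885  0.02751683] 38.4833
9 [2.19522199 0.8566642 ] [[ 0.52878693 -0.15071378]
 [ 0.47949536 -0.17677317]]
38.9667
```

Run:
```python
from h import *
p=robot.read_position(); robot.servo_line(p+[0,0,.19],speed=.4)
c,s=np.cos(np.pi/6),np.sin(np.pi/6); R=down(-(c*X+s*Y))
robot.goto(P_(-.028,.19,.13),R); robot.servo_line(P_(-.028,.19),speed=.25); robot.dwell(.1)
f0=np.mean([robot.read_force() for _ in range(3)],0)
robot.servo_line(P_(-.028,.168),speed=.06); y=.168; log=[]
while y>.150:
    f=(robot.read_force()-f0)[1]; st=.0008 if f<2.5 else .0002
    if f>=9: 
        robot.dwell(.03); f=(robot.read_force()-f0)[1]
        if f>=8.7: break
    y-=st; robot.servo_line(P_(-.028,y),speed=.012); log.append((round(y,4),round((robot.read_force()-f0)[1],1)))
print(log)
F=[]
for _ in range(14): robot.dwell(.05); F.append((robot.read_force()-f0).round(1))
print(np.array(F)[::3],np.mean(F,0),robot.read_position(),robot.read_t())
I,D=robot.grab_frame('top'); np.savez('top6.npz',I=I)
cv2.imwrite('pics/t6.png',cv2.resize(I[160:290,195:455,::-1],None,fx=3,fy=3,interpolation=cv2.INTER_CUBIC))
e=boardedge(I,340,400); print(len(e),np.polyfit(e[:,1],e[:,0],1),e[[0,-1]])
```

```text
[(0.1672, np.float64(-0.7)), (0.1664, np.float64(1.3)), (0.1656, np.float64(1.4)), (0.1648, np.float64(0.7)), (0.164, np.float64(0.2)), (0.1632, np.float64(0.9)), (0.1624, np.float64(0.8)), (0.1616, np.float64(1.6)), (0.1608, np.float64(1.2)), (0.16, np.float64(4.4)), (0.1598, np.float64(4.9)), (0.1596, np.float64(6.1)), (0.1594, np.float64(6.6)), (0.1592, np.float64(7.7)), (0.159, np.float64(8.4)), (0.1588, np.float64(9.1)), (0.1586, np.float64(10.3))]
[[-1.6 10.5 -0.6]
 [-2.3  9.8 -0.7]
 [-2.9  9.8 -0.3]
 [-2.2  9.8 -0.3]
 [-3.2  9.6 -1.8]] [-2.28571429 10.05714286 -0.73571429] [0.50774247 0.16011301 0.02415227] 46.8333
60 [0.00093053 0.47853181] [[ 0.47879741 -0.00538454]
 [ 0.47959859 -0.17972248]]
```

View pics/t6.png

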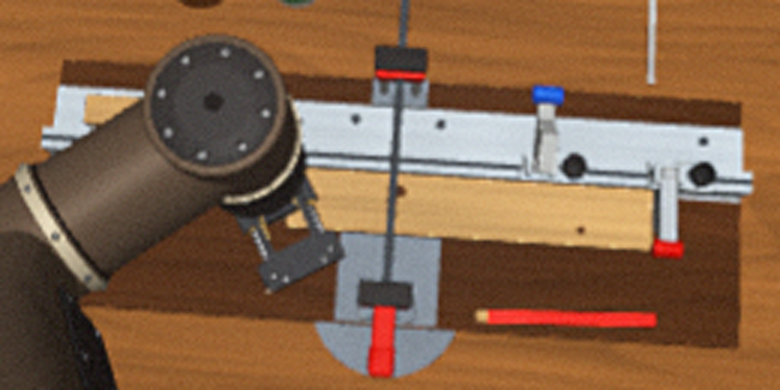

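The board's end touches the leaf at crop (653,225), held with about 10 N at the tool for 0.7 s. The edge fit looks contaminated, so I'll recheck the angle from the saved picture.

Run:
```python
from h import *
for n in('top3','top4','top6'):
    I=np.load(n+'.npz')['I']
    e=boardedge(I,*((308,344) if n=='top3' else (302,404)))
    x,y=e[:,0],e[:,1]; ok=np.ones(len(e),bool)
    for _ in range(8):
        a=np.polyfit(y[ok],x[ok],1); r=x-np.polyval(a,y); ok=abs(r-np.median(r[ok]))<max(.0012,1.8*np.median(abs(r[ok])))
    a=np.polyfit(y[ok],x[ok],1); print(n,a,ok.sum(),len(e),'edge x at y=0,-.18',np.polyval(a,[0,-.18]))
    print(np.c_[y,x][::8].round(4).tolist())
```

```text
top3 [-0.01020611  0.47864277] 32 35 edge x at y=0,-.18 [0.47864277 0.48047987]
[[0.0894, 0.4782], [0.0657, 0.4782], [0.0449, 0.5146], [0.0153, 0.4783], [-0.0083, 0.479]]
top4 [-0.00548463  0.477865  ] 88 100 edge x at y=0,-.18 [0.477865   0.47885224]
[[0.1069, 0.475], [0.0834, 0.4775], [0.0597, 0.4774], [0.0301, 0.4786], [0.0064, 0.4778], [-0.0173, 0.4782], [-0.041, 0.4775], [-0.0646, 0.4782], [-0.0882, 0.4782], [-0.1119, 0.4776], [-0.1354, 0.4793], [-0.1591, 0.4783], [-0.1827, 0.4801]]
top6 [-0.00568504  0.47839555] 87 99 edge x at y=0,-.18 [0.47839555 0.47941886]
[[0.1076, 0.482], [0.0834, 0.4777], [0.0597, 0.478], [0.0272, 0.479], [0.0035, 0.4785], [-0.0202, 0.4788], [-0.0439, 0.4779], [-0.0674, 0.4796], [-0.0912, 0.4785], [-0.1148, 0.4785], [-0.1384, 0.4792], [-0.162, 0.4789], [-0.1856, 0.4798]]
```

Run:
```python
from h import *
def rob(y,x):
    ok=np.ones(len(x),bool)
    for _ in range(10):
        a=np.polyfit(y[ok],x[ok],1); r=x-np.polyval(a,y); ok=abs(r)<max(.0012,2*np.median(abs(r[ok])))
    return a.round(4),ok.sum(),np.std(r[ok]).round(5)
def yel(I): I=I.astype(float); return I[...,0]+I[...,1]-2*I[...,2]
def cross(w,us,c0,k,half,thr,zz,rise,first):
    out=[]
    for u in us:
        b=int(c0+k*(u-245)); c=w[b-half:b+half,u]; c=c if rise else -c; t=thr if rise else -thr
        i=[j for j in range(len(c)-1) if c[j]<t<=c[j+1]]
        if i: j=i[0] if first else i[-1]; out.append(onplane('top',u,b-half+j+(t-c[j])/(c[j+1]-c[j]),zz)[:2])
    e=np.array(out); return rob(e[:,1],e[:,0])
I6=np.load('top6.npz')['I']; I0=np.load('top0.npz')['I']; k=.0695
for a,b in((302,404),(302,350),(350,404)): print('board rear',cross(yel(I6),range(a,b),214.6,k,6,70,.038,True,False), 'front',cross(yel(I6),range(a,b),233,k,7,70,.038,False,False))
g=I0.mean(2)
print('fence foot',cross(g,[*range(216,308),*range(345,404)],214.5,k,4,100,.018,False,False))
print('flange rear',cross(g,[*range(226,305),*range(340,365)],190,k,5,100,.022,True,True))
m=I0.mean(2); print('base front',cross(yel(I0),[*range(215,300),*range(345,350)],270,k,8,45,.018,True,True))
e=[]
for u in [*range(216,308),*range(345,404)]:
    b=int(209+k*(u-245)); c=g[b-5:b+4,u]; j=int(np.argmin(c)) 
    if 0<j<8: d=(c[j-1]-c[j+1])/(2*(c[j-1]-2*c[j]+c[j+1])); e.append(onplane('top',u,b-5+j+d,.058)[:2])
e=np.array(e); print('groove',rob(e[:,1],e[:,0]))
```

```text
board rear (array([-0.0156,  0.5396]), np.int64(98), np.float64(0.00022)) front (array([0.0221, 0.4767]), np.int64(39), np.float64(0.00104))
board rear (array([-0.0165,  0.5396]), np.int64(44), np.float64(0.00019)) front (array([-0.0159,  0.4784]), np.int64(35), np.float64(0.00045))
board rear (array([-0.0156,  0.5395]), np.int64(54), np.float64(0.00024)) front (array([-0.0888,  0.4597]), np.int64(13), np.float64(0.00102))
fence foot (array([-0.0147,  0.5338]), np.int64(151), np.float64(0.00027))
flange rear (array([-0.0149,  0.6111]), np.int64(104), np.float64(0.00026))
base front (array([-2.5384,  0.3079]), np.int64(2), np.float64(0.0))
groove (array([-0.0148,  0.5495]), np.int64(68), np.float64(0.00021))
```

The board's rear edge slope (-0.0156) matches the fence (-0.0147 to -0.0149), so the board is flush. Next I'll retreat and flip the stop up.

Run:
```python
from h import *
p=robot.read_position(); robot.servo_line(p+[0,.02,0],speed=.05); robot.servo_line(p+[0,.02,.19],speed=.35)
o=np.array([0,.001,-.0043]); s=arc(0)+o
robot.goto(s+[0,0,.13],RY); robot.move_gripper(.6); robot.servo_line(s,speed=.15); f0=robot.read_force()
robot.move_gripper(0); print('grip',robot.read_grip_width()*88,(robot.read_force()-f0).round(1),robot.read_t())
for a in np.linspace(0,2.42,12)[1:]:
    robot.servo_line(arc(a)+o,speed=.13); print(round(a,2),(robot.read_force()-f0).round(1))
p=robot.read_position(); robot.move_gripper(.6); robot.servo_line(p+[0,0,.15],speed=.3); robot.dwell(.1)
I,D=robot.grab_frame('top'); np.savez('top7.npz',I=I,D=D)
cv2.imwrite('pics/t7.png',cv2.resize(I[160:290,195:455,::-1],None,fx=3,fy=3,interpolation=cv2.INTER_CUBIC))
print(robot.read_t())
I,D=save('scene','s7.png',(180,110,400,260),3); P=cloud('scene',D); H=cv2.cvtColor(I,cv2.COLOR_RGB2HSV)
m=((H[...,0]<6)|(H[...,0]>174))&(H[...,1]>150)&(P[...,2]>.06)&(abs(P[...,1]+.224)<.03)
print('grip',m.sum(),np.median(P[m],0))
```

```text
grip 27.645887600532706 [ 0.1 -4.3  0.7] 52.225
0.22 [-1.6 -5.6  1.3]
0.44 [-2.2 -5.6  2.3]
0.66 [-3.7 -5.4  2.8]
0.88 [-5.1 -6.2  5. ]
1.1 [-5.6 -5.4  7.6]
1.32 [-4.  -4.7  7.7]
1.54 [-3.6 -4.1  6.6]
1.76 [-1.3 -5.3  7.1]
1.98 [ 1.  -4.   5.3]
2.2 [ 3.5 -4.3  4.9]
2.42 [ 4.9 -4.8  4.7]
56.7167
grip 274 [-1.15820355 -0.22554634  0.32090693]
```

View pics/s7.png

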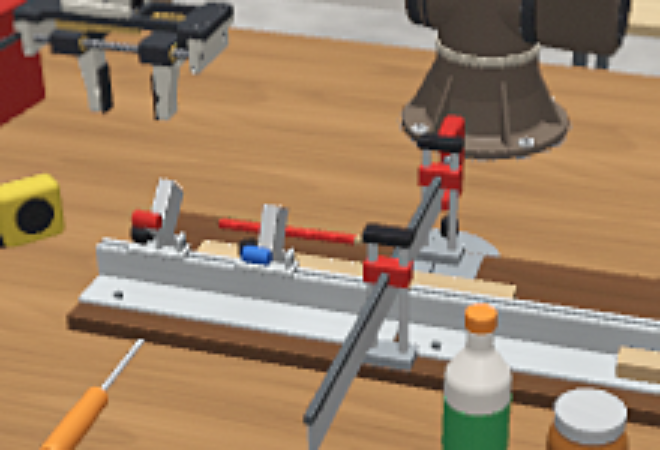

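View pics/t7.png

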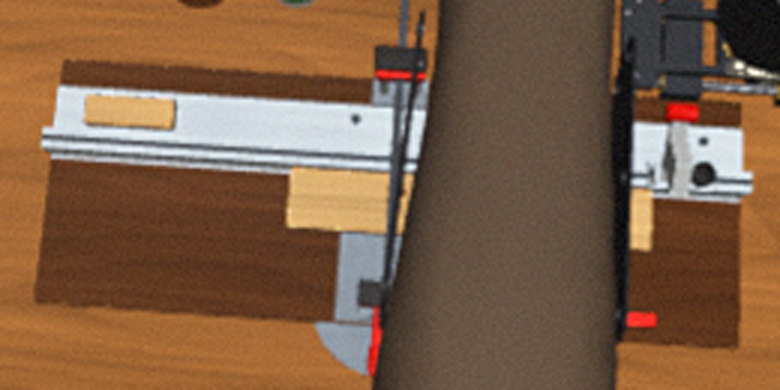

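Both stops are up (scene crop red 146,218, blue 256,253). The board is against the fence, with its end still at crop x≈653. I'll check that numerically against the seated picture, then hand in.

Run:
```python
from h import *
def yel(I): I=I.astype(float); return I[...,0]+I[...,1]-2*I[...,2]
R={}
for n in('top6','top7'):
    w=yel(np.load(n+'.npz')['I']); o=[]
    for v in range(227,240):
        c=w[v,405:420]; j=[i for i in range(14) if c[i]>70>=c[i+1]]
        o.append(405+j[0]+(c[j[0]]-70)/(c[j[0]]-c[j[0]+1]) if j else np.nan)
    r=[]
    for u in [*range(302,318),*range(406,411)]:
        b=int(214.6+.0695*(u-245)); c=w[b-5:b+7,u]; j=[i for i in range(11) if c[i]<70<=c[i+1]]
        r.append(onplane('top',u,b-5+j[-1]+(70-c[j[-1]])/(c[j[-1]+1]-c[j[-1]]),.038)[:2] if j else [np.nan]*2)
    r=np.array(r); print(n,'end col',np.nanmedian(o),'rear resid vs fence line (mm)',((r[:,0]+.0152*r[:,1]-.5396)*1000).round(1))
robot.dwell(.2); robot.job_done(); print(robot.read_t())
```

```text
top6 end col 412.29347826086956 rear resid vs fence line (mm) [-0.1  0.  -0.4 -0.4  0.  -0.   0.1 -0.1  0.1  0.1 -0.1 -0.   0.2  0.1
  0.2 -0.1  0.2  0.1  0.3  0.1 -0. ]
top7 end col nan rear resid vs fence line (mm) [ 0.  -0.2 -0.3 -0.2  0.1 -0.   0.   0.1 -0.  -0.2  0.  -0.   0.1  0.3
  0.1  0.1  0.   0.2  0.3  0.2  0.1]
the job is handed in; nothing more can be done
the job is handed in; nothing more can be done<stdin>:13: RuntimeWarning: All-NaN slice encountered
```

The board is gauged against the red stop, both stops are up, and the job is handed in at about 57 s of the 72 s. No verdict is reported, so this rests on my own checks.

**What I did**
- I pinched the red grip and swung the arm down until it hit its rest.
- I pushed the board flat on the fence and slid it along by its +y end. That left its -y end about 2.5 mm off the fence, so I pressed it flush again.
- I seated the end on the leaf with about 10 N at the tool (roughly 9 N on the leaf after friction), held for 0.7 s.
- I backed off, then flipped the red stop up to about 2.4 rad, released it and lifted clear.

**Last checks**
- **Flush:** while seated, the board's rear edge ran parallel to the fence within about 0.001 rad. After the flip, the visible parts of that edge were within 0.3 mm of where they had been.
- **Stops:** the last pictures show red and blue both up.
- **Bench:** I saw nothing displaced in the pictures, but I did not measure the loose items.

**Checks that failed or disagreed**
- **Board end:** my numeric check of the end position after the flip gave no reading (NaN). I have only the picture, where the end is in the same place as when seated (crop x about 653).
- **Red grip:** the depth reading after the flip landed on something else. The red arm angle comes from the commanded arc and the picture.
- **Front edge:** early fits were noisy and suggested up to 0.01 rad of skew. The cleaner rear-edge fit did not confirm it.

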